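Put the sharps container lid on in temporary closure and hold it

ROBOT

A 6-joint arm with a two-finger parallel gripper is mounted at the origin on the work surface. World frame = base frame: x ahead of the robot, y to its left, z up, the work surface at z = 0. Lengths are in m, angles in rad, forces in N, time in s.
With the tool pointing down it reaches from about 0.25 to 0.725 m from the base axis. Payload 9.7 kg.
Tool frame: the origin (TCP) lies midway between the tips of the shut fingers; the grasp point (between the pads) lies 19 mm behind it; z points along the fingers, y is the direction in which the jaws open and shut (so a half turn about z gives the same grasp; the last joint's range is limited). The gripper opens to 85 mm and grips with 20 to 120 N. Pads are 22 mm wide; open, the fingers measure 114 mm over their backs; the gripper's body (76 mm by 85 mm) begins 54 mm behind the grasp point. The pads swing forward as they close: fully open they stand 13 mm farther back than shut.
Start: joints at [-1.209, 0.087, 0.176, 1.66, 0, 1.571], TCP at [0.195, -0.514, 0.231] pointing down, gripper open.
Joint ranges: [-3.13, 3.13], [-0.85, 1.81], [-1.15, 1.24], [-2.2, 2.28], [-1.44, 1.52], [-3.14, 3.14]. Speed limits (rad/s): [2.22, 2.22, 2.57, 3.14, 3.14, 3.14].

INTERFACE

Orientations are given as a unit quaternion [w, x, y, z].
In Python, from station import state, camera, close_job, regions_of, place_of gives the robot as it stands.
- The arm moves only by the tool servo_tool, never from a script. Its argument "deltas" is a list of rows, each an object with "grip": the opening in per cent of the stroke, from 0 (shut) to 100 (fully open); "dp": the shift along the tool's x, y, z in mm, a list of three; "turn": the turn, a rotation vector about the tool's x, y, z in rad, a list of three. In form: [{"grip": grip, "dp": [tx, ty, tz], "turn": [rx, ry, rz]}, ...]. A call has exactly 10 rows; each row is the pose to reach, as a shift and turn from the pose commanded when the call began, along the tool's axes at that moment; what a row does not reach only later rows make up. A row lasts 1/10 s, in which the tool goes at most 50 mm and 8.59 degrees, less where a joint would pass 70% of its speed; a pose out of reach is approached as far as the arm can. A call with a gripper value outside its range is refused whole. The fingers move at their own pace and stop on an object; "squeeze" is the grip in N (left out, the last holds). Time passes only in rows, so rows that repeat a pose let the fingers close, or fill a call up. It gives the time, the measured TCP pose, the force and the opening at its end, in the units of the state.
- state(): the state, without advancing time (a new reading comes with each control period).
- camera(name): name is "scene" or "top" or "wrist"; returns a dict with "image" (384x512x3 uint8, blue, green, red), "mtx" (3x3 intrinsics, pixels), "k1" (the pictures are not rectified: a ray, as slopes to the right and down, at radius r is drawn at 1 + k1 r^2 times it, then the intrinsics apply), "R" (3x3) and "t" (3): a world point X has camera coordinates R X + t. Camera axes: x right, y down, z forward; pixel columns grow to the right and rows downward; lengths in m; the calibration is good to about 2 mm. A picture is of the moment at which its call begins. There is no depth.
- close_job(): hands the job in, once; it reports no verdict.
Trained networks look in a picture, given as the dict that the camera call returned (one of the last four; its "shot" number tells which), for a name from the list of things; names that differ only in an ending like _2 or _b are one class to them, and where a whole thing is asked for, a point or a joint stands for the part that bears it (a point fixed in the world has none). Each returns a list of dicts, best first, with "confidence" (0 to 1); they miss things now and then, are a little off and sometimes report something else, mostly with a low value. They report only what shows in the picture. A call takes as long as a camera call. They do not tell look-alikes from the thing itself.
- regions_of(picture, target): "mask" (384x512 bool, what is visible of it) and "xy" ([column, row] in pixels, amid what is visible of it).
- place_of(picture, target): "xy" ([column, row] in pixels: a listed point, or the origin of a listed thing).
The state is a dict: "time": time; "qpos": joint angles; "joint_vel": joint speeds; "effort": joint torques, N m; "position": TCP position; "orientation": TCP orientation; "contact_force": force on the tool from outside, world axes, zero at the start; "wrist_torque": the same for the moment, N m; "opening": opening from 0.0 (shut) to 1.0 (fully open).
Only numpy, scipy, OpenCV 4.12 (cv2) and the standard library are available. Lean on these libraries where they do the work, as an engineer would, in place of code of your own. Each camera call takes 0.05 s, during which the arm holds its last target. There are 200 camera calls.

TASK

From the bin, take the bayonet lid (the round one with a straight grip bar on top), lower its two lugs through the slots of the sharps container's mouth until it sits flush, and twist it clockwise (seen from above) until its grip bar lines up with the single black ribs on the rim: that is temporary closure, halfway to the lock. Never turn it on to the double ribs, where it locks with a click for good; a spring turns the lid back if it is let go, so finish while still gripping it there. Leave the other things in the bin.

Things in the scene. Friction and masses are not known exactly. Their poses are not given: they have to be found in the camera images.
- container: Yellow round sharps container, 120 mm across, fixed on a 150 x 150 x 6 mm steel plate, left or right. Origin on its axis at table height, z up; flat top flange (6 mm thick, hollow beneath) at 118 mm. Same after half a turn. Rim ribs stand 45 to 57 mm from the axis, 4 mm high: single pair 0.65 rad clockwise of the slots (temporary closure), double pair 1.3 rad (locked).
- mouth (a point): Centre of the container's mouth, on the top face of its flange, 118 mm above the table: a round hole of 56 mm diameter with two opposite entry slots along the container's +x and -x axis, each 15 mm wide and reaching out to 39 mm from the axis. Turns with the container.
- half_mark: The pair of single ribs on the container's rim, opposite each other; origin at the container's origin (on its axis, at table height), its x axis runs through both ribs. With the lid's x axis along this x axis (either way round) the lid is in temporary closure.
- lock_ring (a joint): Grey sprung ring under the flange; the lid's lugs drop into its two 15 mm pockets. Angle in rad: 0 = pockets under the slots (the spring keeps it there), grows as the lid turns clockwise, about 0.65 at temporary closure. Spring 0.04 N m at 0, 0.08 at 0.65. From 1.0 a sprung ball resists, at 1.4 it clicks in; stop at 1.47. Lid play in the pockets about 0.07 rad either way.
- lid: White bayonet lid, 110 g; origin at the centre of its underside, z up, x along the bar. Plug 52 mm dia, 0-16 mm up; lugs along +x and -x, 10 mm wide, 0-8 mm up, out to 35 mm from the axis; disc 84 mm dia, 16-20 mm up; bar 60 long (x), 12 thick (y), 20-50 mm up. Same after half a turn. Starts upright on the bin floor, any yaw. Seated: disc on flange, origin 102 mm above the table.
- bin: Grey open bin, fixed, 220 mm (x) by 330 mm (y), walls 45 mm high and 5 mm thick, floor 5 mm thick, with a few small loose stoppers (18 mm wide, 14 mm high); origin under its centre at table height. It may stand left or right.
- jar_cover: White round jar cover, 72 mm across, with a small round knob and no bar, 26 mm high, lying in the bin; origin at the centre of its underside. Not wanted.
- tape_roll: White tape roll, 72 mm outside, 44 mm hole, 22 mm high, lying flat in the bin; origin at the centre of its underside. Not wanted.
- swab_pack: White flat carton 30 x 110 x 16 mm lying in the bin; origin at the centre of its underside. Not wanted.
Mind the look-alikes: they are no part of the job. Leave any green look-alike of the jar_cover alone.

How it is judged:
On the way, in this order (a step that is already met when the one before it is completed fails the run):
1. the lid is lifted clear of the bin in the gripper (z of lid in the frame of bin above 0.06 m and contact force between the fingers and lid above 1 N), for 0.2 s.
2. the lid is seated in the container's mouth, lugs through the slots (horizontal distance between lid and container below 0.004 m and z of lid in the frame of container between 0.099 and 0.1055 m), for 0.1 s.
At the end, for the whole second after the job is handed in: Lid seated (within 4 mm of the axis, origin 99-105.5 mm high, tilt < 0.06 rad), bar within 0.16 rad of the single ribs, ring 0.40-0.90 rad, still gripped (> 2 N), lid on container < 40 N; jar cover, tape and swabs within 200 mm of the bin centre (all of step 2 and angle between the x axis of lid and the x axis of half_mark, either way round below 0.16 rad and angle between lid's own z axis and vertical below 0.06 rad and value of joint lock_ring between 0.4 and 0.9 rad and contact force between the fingers and lid above 2 N and contact force between lid and container below 40 N and horizontal distance between each of jar_cover, tape_roll, swab_pack and bin below 0.2 m); the arm keeps its last pose, push and grip.
It fails at once if the lid is turned on to the double ribs (ring past 1.25 rad) (value of joint lock_ring above 1.25 rad).
It fails at once if another thing is lifted out of the bin (height (world z) of any of jar_cover, tape_roll, swab_pack above 0.09 m).
It also fails if it takes over 54 s, if anything falls off the work surface, if the arm or the gripper's body presses on something with over 40 N, if the wrist force passes 120 N, or if a joint passes its speed limit or range.

## Working session

There is one attempt and no reset: what is moved stays moved. The work goes in short steps, Python scripts to look and compute and a tool call to move; the robot and the scene stay as the last step left them, time stands still between calls to the robot, and variables do not carry over. Pictures are saved under pics/ and viewed, about 8 in all and at most 12, crops included, and the job is handed in when it is done.

Besides the shell and the picture viewer there is one more tool, called after ">>>" by a JSON object that holds its "fn" and its "kwargs". servo_tool: Moves the arm, as the interface text tells. Its arguments: {"type":"object","properties":{"deltas":{"type":"array"},"squeeze":{"type":"number"}},"required":["deltas"]}

```bash
mkdir -p pics
cat > h.py <<'E'
import numpy as np, cv2
from station import *
def ray(p,uv):
    K=p["mtx"]; k=p["k1"]
    d=np.array([(uv[0]-K[0][2])/K[0][0],(uv[1]-K[1][2])/K[1][1]]); s=d.copy()
    for _ in range(20): s=d/(1+k*(s@s))
    R=np.array(p["R"]); t=np.array(p["t"])
    return -R.T@t, R.T@np.array([s[0],s[1],1])
def at(p,uv,z):
    c,v=ray(p,uv); return c+v*(z-c[2])/v[2]
def proj(p,X):
    c=np.array(p["R"])@np.array(X)+np.array(p["t"]); s=c[:2]/c[2]; s=s*(1+p["k1"]*(s@s))
    K=p["mtx"]; return np.array([K[0][0]*s[0]+K[0][2],K[1][1]*s[1]+K[1][2]])
E
python3 - <<'E'
from h import *
s=state(); print(s)
ims=[]
for n in ["top","scene"]:
    p=camera(n); ims.append(p["image"]); c,_=ray(p,(256,192)); print(n,c.round(3))
    for t,z in [("lid",0.005),("mouth",.118),("container",0),("bin",0),("half_mark",0),("jar_cover",.005),("tape_roll",.005),("swab_pack",.005)]:
        for r in place_of(p,t)[:3]: print(t,r["xy"],round(r["confidence"],2),at(p,r["xy"],z).round(3))
    cv2.imwrite(f"pics/{n}1.png",ims[-1])
E
```

```text
{'time': 0.0, 'qpos': array([-1.20898830e+00,  8.74437546e-02,  1.75120150e-01,  1.65979311e+00,
        4.39826093e-05,  1.57079966e+00]), 'joint_vel': array([-0.00043096,  0.0014811 ,  0.00062809,  0.00071784, -0.00159785,
       -0.00032811]), 'effort': array([ 6.63362644e-04, -5.20389819e+01,  4.64806831e+01,  1.62132690e-02,
        4.04433308e-05, -1.31137895e-05]), 'position': array([ 0.19461066, -0.51417036,  0.23058486]), 'orientation': array([-6.53379186e-04,  9.83681533e-01,  1.79917217e-01, -9.71504244e-05]), 'contact_force': array([0.16871478, 0.17122408, 0.06166205]), 'wrist_torque': array([-0.01349531,  0.02424282, -0.05075009]), 'opening': 0.999931437187458}
top [0.443 0.087 1.023]
lid [206.1, 161.8] 0.85 [0.573 0.233 0.005]
mouth [376.3, 166.0] 0.9 [ 0.541 -0.201  0.118]
container [365.2, 168.0] 0.6 [ 0.549 -0.208  0.   ]
container [204.2, 180.1] 0.23 [0.522 0.239 0.   ]
bin [203.9, 176.4] 0.85 [0.533 0.24  0.   ]
bin [204.7, 163.7] 0.73 [0.568 0.238 0.   ]
half_mark [237.5, 157.6] 0.29 [0.584 0.146 0.   ]
jar_cover [163.0, 170.6] 0.8 [0.55  0.353 0.005]
jar_cover [114.8, 144.5] 0.63 [0.626 0.488 0.005]
jar_cover [113.7, 187.2] 0.55 [0.506 0.49  0.005]
tape_roll [237.2, 157.6] 0.71 [0.583 0.147 0.005]
swab_pack [231.1, 209.2] 0.87 [0.44  0.165 0.005]
swab_pack [364.8, 169.7] 0.21 [ 0.543 -0.205  0.005]
scene [1.068 0.611 0.617]
lid [292.1, 267.3] 0.74 [0.566 0.239 0.005]
mouth [177.1, 162.7] 0.62 [ 0.553 -0.212  0.118]
container [184.3, 197.2] 0.77 [ 0.552 -0.202  0.   ]
bin [300.0, 258.3] 0.73 [0.525 0.23  0.   ]
jar_cover [333.3, 289.3] 0.76 [0.558 0.35  0.005]
jar_cover [370.1, 345.2] 0.66 [0.63  0.483 0.005]
tape_roll [253.4, 251.6] 0.83 [0.589 0.133 0.005]
swab_pack [301.7, 230.1] 0.88 [0.439 0.169 0.005]
```

Run:
```python
import cv2
a=cv2.imread("pics/top1.png")
b=cv2.resize(a[90:260,90:430],(800,400),interpolation=cv2.INTER_CUBIC)
cv2.imwrite("pics/a.png",b)
```

```text
(no output)
```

View pics/a.png

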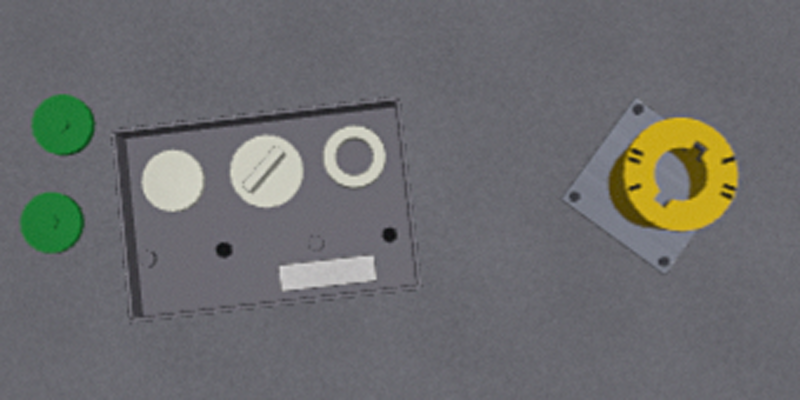

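The lid (bar at yaw about -45°) is at crop (267,170), between the knobbed cover and the tape roll. The container is at (680,173) with slots at yaw about -40°. I'll take a close look at the container first, since it's on the way.

>>> {"fn": "servo_tool", "kwargs": {"deltas": [{"grip": 100, "dp": [437, -166, -80], "turn": [0, 0, -1.4]}, {"grip": 100, "dp": [437, -166, -80], "turn": [0, 0, -1.4]}, {"grip": 100, "dp": [437, -166, -80], "turn": [0, 0, -1.4]}, {"grip": 100, "dp": [437, -166, -80], "turn": [0, 0, -1.4]}, {"grip": 100, "dp": [437, -166, -80], "turn": [0, 0, -1.4]}, {"grip": 100, "dp": [437, -166, -80], "turn": [0, 0, -1.4]}, {"grip": 100, "dp": [437, -166, -80], "turn": [0, 0, -1.4]}, {"grip": 100, "dp": [437, -166, -80], "turn": [0, 0, -1.4]}, {"grip": 100, "dp": [437, -166, -80], "turn": [0, 0, -1.4]}, {"grip": 100, "dp": [437, -166, -80], "turn": [0, 0, -1.4]}]}}

```text
time: 1.9
position: [0.547, -0.2017, 0.3114]
orientation: [0.0, 0.633, 0.774, 0.0]
contact_force: [0.3, -1.4, -0.1]
opening: 1.004
```

```bash
cat > look.py <<'E'
from h import *
import sys
s=state(); print(s["time"],s["position"].round(4),s["qpos"].round(3),s["contact_force"].round(2))
w,x,y,z=s["orientation"]; print("xyaw",2*np.arctan2(y,x),"tilt",w,z)
p=camera("wrist"); np.savez("pics/"+sys.argv[1]+".npz",image=p["image"],mtx=p["mtx"],k1=p["k1"],R=p["R"],t=p["t"])
cv2.imwrite("pics/"+sys.argv[1]+".png",p["image"]); print("cam",ray(p,(256,192))[0].round(3))
for a in sys.argv[2:]:
    t,z=a.split(":")
    for r in place_of(p,t)[:2]: print(t,r["xy"],round(r["confidence"],2),at(p,r["xy"],float(z)).round(4))
E
python3 look.py w1 mouth:.118 container:0 half_mark:0
```

```text
1.9 [ 0.547  -0.2017  0.3114] [-3.530e-01  2.200e-01  4.850e-01  1.835e+00  1.000e-03  1.018e+00] [ 0.3  -1.41 -0.11]
xyaw 1.7699691532560728 tilt 0.00012117499320129835 0.0003151186814451947
cam [ 0.533 -0.132  0.454]
mouth [254.5, 171.4] 0.76 [ 0.5478 -0.2085  0.118 ]
container [256.9, 155.6] 0.9 [ 0.5515 -0.2072  0.    ]
```

View pics/w1.png

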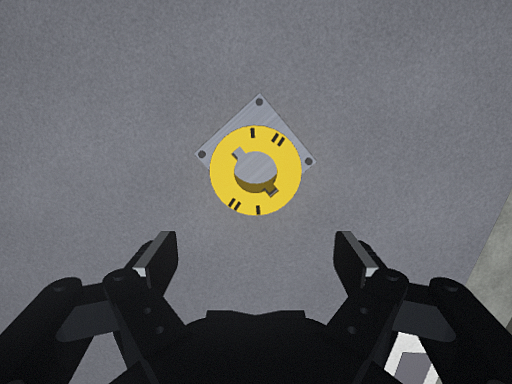

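The wrist view shows the container's rim centred near (255,171). The slots are near (238,154) and (272,190), and the single ribs near (252,132) and (258,210). I'll fit the centre and angles from these.

```bash
cat > cont.py <<'E'
from h import *
import sys
p=dict(np.load(sys.argv[1])); p["k1"]=float(p["k1"]); im=p["image"]; K=p["mtx"]
hsv=cv2.cvtColor(im,cv2.COLOR_BGR2HSV)
yl=cv2.inRange(hsv,(18,120,120),(36,255,255)); cn=max(cv2.findContours(yl,0,1)[0],key=cv2.contourArea)
P=np.array([at(p,q[0],.118)[:2] for q in cn])
(c,r)=cv2.minEnclosingCircle(P.astype(np.float32)); 
A=np.c_[2*P,np.ones(len(P))]; s=np.linalg.lstsq(A,(P**2).sum(1),rcond=None)[0]; C=s[:2]
print("centre fit",C.round(4),"r",np.sqrt(s[2]+C@C).round(4),"enclosing",np.round(c,4),round(r,4))
# resample top face polar: rows radius, cols yaw
th=np.radians(np.arange(360.)); g=cv2.cvtColor(im,cv2.COLOR_BGR2GRAY).astype(np.float32)
def ring(R,z,pic=g):
    uv=np.array([proj(p,[C[0]+R*np.cos(a),C[1]+R*np.sin(a),z]) for a in th],np.float32)
    return cv2.remap(pic,uv[:,0].copy(),uv[:,1].copy(),1).ravel()
rib=np.mean([ring(R,.122) for R in (.048,.051,.054)],0); w=np.clip(np.median(rib)-rib-25,0,None)
n,l=cv2.connectedComponents((np.tile(w,3)>0).astype(np.uint8)); l=l.ravel()
for i in range(1,n):
    k=np.where(l==i)[0]
    if 360<=k.mean()<720: print("rib yaw deg",((k*np.tile(w,3)[k]).sum()/np.tile(w,3)[k].sum()-360).round(1),len(k),w[k%360].sum().round())
S=hsv[...,1].astype(np.float32)
sl=np.mean([ring(R,.118,S) for R in (.032,.034,.036)],0); m=np.tile(sl<np.median(sl)*.7,3).astype(np.uint8)
n,l=cv2.connectedComponents(m); l=l.ravel()
for i in range(1,n):
    k=np.where(l==i)[0]
    if 360<=k.mean()<720: print("slot yaw",k.mean()-360,len(k))
E
python3 cont.py pics/w1.npz
```

```text
centre fit [ 0.549  -0.2076] r 0.0579 enclosing [ 0.5488 -0.2093] 0.0598
rib yaw deg 62.7 6 565.0
rib yaw deg 72.9 7 556.0
rib yaw deg 106.3 7 648.0
rib yaw deg 243.3 6 565.0
rib yaw deg 253.3 6 570.0
rib yaw deg 284.4 8 665.0
slot yaw 145.0 25
slot yaw 319.5 22
```

>>> {"fn": "servo_tool", "kwargs": {"deltas": [{"grip": 70, "dp": [425, 109, 60], "turn": [0, 0, -0.59]}, {"grip": 70, "dp": [425, 109, 60], "turn": [0, 0, -0.59]}, {"grip": 70, "dp": [425, 109, 60], "turn": [0, 0, -0.59]}, {"grip": 70, "dp": [425, 109, 60], "turn": [0, 0, -0.59]}, {"grip": 70, "dp": [425, 109, 60], "turn": [0, 0, -0.59]}, {"grip": 70, "dp": [425, 109, 60], "turn": [0, 0, -0.59]}, {"grip": 70, "dp": [425, 109, 60], "turn": [0, 0, -0.59]}, {"grip": 70, "dp": [425, 109, 60], "turn": [0, 0, -0.59]}, {"grip": 70, "dp": [425, 109, 60], "turn": [0, 0, -0.59]}, {"grip": 70, "dp": [425, 109, 60], "turn": [0, 0, -0.59]}]}}

```text
time: 3.1
position: [0.5703, 0.2364, 0.2494]
orientation: [-0.001, 0.384, 0.923, -0.0]
contact_force: [-0.5, -0.0, -0.4]
opening: 0.699
```

```bash
python3 look.py w2 lid:.005 tape_roll:.005
```

```text
3.1 [0.5703 0.2364 0.2494] [3.930e-01 2.670e-01 4.170e-01 1.723e+00 1.000e-03 1.180e+00] [-0.54 -0.01 -0.37]
xyaw 2.35381282836606 tilt -0.0009800803597229749 -0.0004819773140887093
cam [0.521 0.286 0.392]
lid [255.9, 154.1] 0.94 [0.5654 0.242  0.005 ]
tape_roll [217.1, 211.3] 0.75 [0.5858 0.1359 0.005 ]
```

View pics/w2.png

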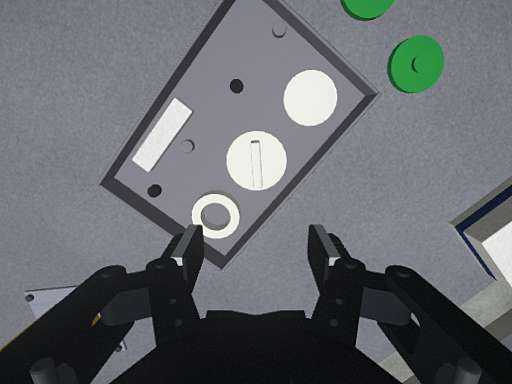

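The lid is at (256,160) in the wrist view, with its bar nearly vertical from (253,142) to (259,188). I'll enlarge it for the bar's corners.

```bash
cat > lid.py <<'E'
from h import *
p=dict(np.load("pics/w2.npz")); p["k1"]=float(p["k1"]); im=p["image"]
g=cv2.cvtColor(im,cv2.COLOR_BGR2GRAY)
m=(g>150).astype(np.uint8); m=cv2.morphologyEx(m,cv2.MORPH_CLOSE,np.ones((5,5)))
n,l,st,ce=cv2.connectedComponentsWithStats(m); i=l[160,240]
cn=max(cv2.findContours((l==i).astype(np.uint8),0,1)[0],key=cv2.contourArea)
P=np.array([at(p,q[0],.025)[:2] for q in cn]); 
A=np.c_[2*P,np.ones(len(P))]; s=np.linalg.lstsq(A,(P**2).sum(1),rcond=None)[0]
print("disc",s[:2],np.sqrt(s[2]+s[:2]@s[:2]))
cv2.imwrite("pics/lidz.png",cv2.resize(cv2.convertScaleAbs(im[125:195,220:292],alpha=1.0),None,fx=8,fy=8,interpolation=cv2.INTER_CUBIC))
E
python3 lid.py
```

```text
disc [0.5702148  0.23729161] 0.041984221815566
```

View pics/lidz.png

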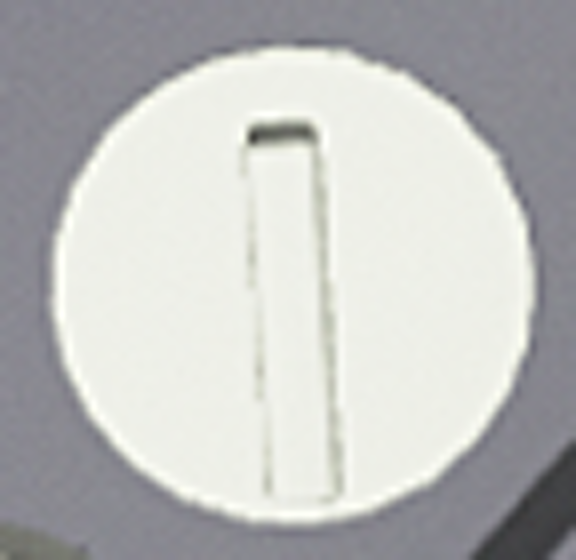

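Run:
```python
from h import *
p=dict(np.load("pics/w2.npz")); p["k1"]=float(p["k1"])
f=lambda u,v:at(p,(220+u/8-.44,125+v/8-.44),.055)
a,b=f(281,147),f(306,498); d=a-b; print(a,b,np.linalg.norm(d),(a+b)/2,np.arctan2(d[1],d[0]))
```

```text
[0.54855174 0.25670795 0.055     ] [0.59204924 0.21878738 0.055     ] 0.057706171907984966 [0.57030049 0.23774767 0.055     ] 2.424585161334474
```

>>> {"fn": "servo_tool", "kwargs": {"deltas": [{"grip": 55, "dp": [0.8, 0.7, 40], "turn": [0, 0, -0.07]}, {"grip": 55, "dp": [0.8, 0.7, 80], "turn": [0, 0, -0.07]}, {"grip": 55, "dp": [0.8, 0.7, 120], "turn": [0, 0, -0.07]}, {"grip": 55, "dp": [0.8, 0.7, 155], "turn": [0, 0, -0.07]}, {"grip": 55, "dp": [0.8, 0.7, 180], "turn": [0, 0, -0.07]}, {"grip": 55, "dp": [0.8, 0.7, 197], "turn": [0, 0, -0.07]}, {"grip": 55, "dp": [0.8, 0.7, 208], "turn": [0, 0, -0.07]}, {"grip": 55, "dp": [0.8, 0.7, 215], "turn": [0, 0, -0.07]}, {"grip": 55, "dp": [0.8, 0.7, 219], "turn": [0, 0, -0.07]}, {"grip": 55, "dp": [0.8, 0.7, 220], "turn": [0, 0, -0.07]}]}}

```text
time: 4.25
position: [0.5713, 0.2343, 0.0318]
orientation: [0.0, 0.352, 0.936, 0.0]
contact_force: [-0.6, -0.6, 0.2]
opening: 0.556
```

>>> {"fn": "servo_tool", "kwargs": {"deltas": [{"grip": 0, "dp": [0, 0, 0], "turn": [0, 0, 0]}, {"grip": 0, "dp": [0, 0, 0], "turn": [0, 0, 0]}, {"grip": 0, "dp": [0, 0, 0], "turn": [0, 0, 0]}, {"grip": 0, "dp": [0, 0, 0], "turn": [0, 0, 0]}, {"grip": 0, "dp": [0, 0, 0], "turn": [0, 0, 0]}, {"grip": 0, "dp": [0, 0, 0], "turn": [0, 0, 0]}, {"grip": 0, "dp": [0, 0, 0], "turn": [0, 0, 0]}, {"grip": 0, "dp": [0, 0, 0], "turn": [0, 0, 0]}, {"grip": 0, "dp": [0, 0, 0], "turn": [0, 0, 0]}, {"grip": 0, "dp": [0, 0, 0], "turn": [0, 0, 0]}], "squeeze": 60}}

```text
time: 5.25
position: [0.5713, 0.2348, 0.0319]
orientation: [0.0, 0.352, 0.936, 0.0]
contact_force: [0.1, 0.3, 6.2]
opening: 0.128
```

>>> {"fn": "servo_tool", "kwargs": {"deltas": [{"grip": 0, "dp": [0, 0, -10], "turn": [0, 0, 0]}, {"grip": 0, "dp": [0, 0, -25], "turn": [0, 0, 0]}, {"grip": 0, "dp": [0, 0, -50], "turn": [0, 0, 0]}, {"grip": 0, "dp": [0, 0, -80], "turn": [0, 0, 0]}, {"grip": 0, "dp": [0, 0, -120], "turn": [0, 0, 0]}, {"grip": 0, "dp": [0, 0, -160], "turn": [0, 0, 0]}, {"grip": 0, "dp": [0, 0, -195], "turn": [0, 0, 0]}, {"grip": 0, "dp": [0, 0, -215], "turn": [0, 0, 0]}, {"grip": 0, "dp": [0, 0, -220], "turn": [0, 0, 0]}, {"grip": 0, "dp": [0, 0, -220], "turn": [0, 0, 0]}]}}

```text
time: 6.25
position: [0.571, 0.2346, 0.252]
orientation: [0.0, 0.352, 0.936, 0.0]
contact_force: [0.2, -0.1, -2.0]
opening: 0.127
```

```bash
python3 look.py w3 lid:.2
```

```text
6.25 [0.571  0.2346 0.252 ] [ 0.39   0.265  0.42   1.725 -0.     1.11 ] [ 0.2  -0.15 -1.99]
xyaw 2.4217670641300324 tilt 0.00038634941368657227 0.0003526975901881203
cam [0.517 0.281 0.395]
lid [254.4, 211.5] 0.61 [0.5754 0.2297 0.2   ]
```

View pics/w3.png

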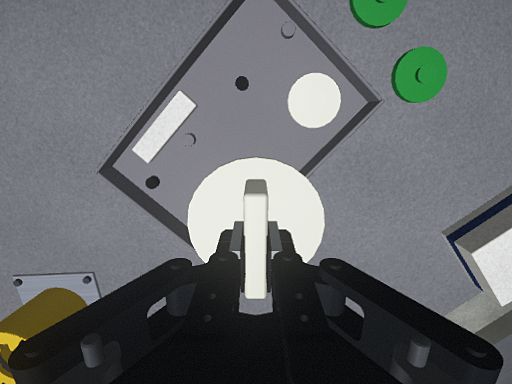

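```bash
cat > held.py <<'E'
from h import *
import sys
from scipy.optimize import least_squares
# arc fit of held disc: disc top at TCP z - dz
def held(p,T,yaw,dz=.0069):
    g=cv2.cvtColor(p["image"],cv2.COLOR_BGR2GRAY); S=cv2.cvtColor(p["image"],cv2.COLOR_BGR2HSV)[...,1]
    m=((g>165)&(S<40)).astype(np.uint8)
    n,l,st,ce=cv2.connectedComponentsWithStats(m); i=l[200,220]
    cn=max(cv2.findContours((l==i).astype(np.uint8),0,1)[0],key=cv2.contourArea)[:,0]
    z=T[2]-dz; X=np.array([np.cos(yaw),np.sin(yaw)]); Y=np.array([X[1],-X[0]])
    P=np.array([at(p,q,z)[:2] for q in cn])-T[:2]; P=np.c_[P@X,P@Y]
    k=(np.hypot(*P.T)>.036)&(np.hypot(*P.T)<.048)&(P[:,0]>-.015); P=P[k]
    f=least_squares(lambda v:np.hypot(*(P-v).T)-.0415,[0,0],loss="soft_l1",f_scale=.0005)
    print("lid off tool (x,y)",f.x.round(4),"rms",np.sqrt(np.mean(f.fun**2)).round(5),k.sum(),"free r",)
    f3=least_squares(lambda v:np.hypot(*(P-v[:2]).T)-v[2],[0,0,.042],loss="soft_l1",f_scale=.0005); print(f3.x.round(4))
    return f.x
if __name__=="__main__":
    p=dict(np.load(sys.argv[1])); p["k1"]=float(p["k1"]); T=np.array(eval(sys.argv[2])); held(p,T,float(sys.argv[3]))
E
python3 held.py pics/w3.npz [.571,.2346,.252] 2.4218
```

```text
lid off tool (x,y) [ 0.0026 -0.    ] rms 0.00026 247 free r
[ 0.0024 -0.      0.0417]
```

>>> {"fn": "servo_tool", "kwargs": {"deltas": [{"grip": 0, "dp": [-20, -25, 0], "turn": [0, 0, -0.01]}, {"grip": 0, "dp": [-48, -60, 0], "turn": [0, 0, -0.02]}, {"grip": 0, "dp": [-78, -97, 5], "turn": [0, 0, -0.03]}, {"grip": 0, "dp": [-108, -135, 10], "turn": [0, 0, -0.04]}, {"grip": 0, "dp": [-138, -172, 15], "turn": [0, 0, -0.05]}, {"grip": 0, "dp": [-168, -210, 20], "turn": [0, 0, -0.063]}, {"grip": 0, "dp": [-198, -247, 25], "turn": [0, 0, -0.063]}, {"grip": 0, "dp": [-228, -285, 30], "turn": [0, 0, -0.063]}, {"grip": 0, "dp": [-255, -320, 35], "turn": [0, 0, -0.063]}, {"grip": 0, "dp": [-278, -347.5, 40], "turn": [0, 0, -0.063]}]}}

```text
time: 7.35
position: [0.5496, -0.2122, 0.2093]
orientation: [-0.001, 0.323, 0.946, -0.0]
contact_force: [0.3, 0.5, -0.9]
opening: 0.127
```

>>> {"fn": "servo_tool", "kwargs": {"deltas": [{"grip": 0, "dp": [0, 0, 10], "turn": [0, 0, 0]}, {"grip": 0, "dp": [0, 0, 10], "turn": [0, 0, 0]}, {"grip": 0, "dp": [0, 0, 10], "turn": [0, 0, 0]}, {"grip": 0, "dp": [0, 0, 10], "turn": [0, 0, 0]}, {"grip": 0, "dp": [0, 0, 10], "turn": [0, 0, 0]}, {"grip": 0, "dp": [0, 0, 10], "turn": [0, 0, 0]}, {"grip": 0, "dp": [0, 0, 10], "turn": [0, 0, 0]}, {"grip": 0, "dp": [0, 0, 10], "turn": [0, 0, 0]}, {"grip": 0, "dp": [0, 0, 10], "turn": [0, 0, 0]}, {"grip": 0, "dp": [0, 0, 10], "turn": [0, 0, 0]}]}}

```text
time: 8.35
position: [0.5509, -0.21, 0.2013]
orientation: [0.0, 0.323, 0.947, 0.0]
contact_force: [-0.1, 0.1, -1.4]
opening: 0.129
```

```bash
python3 look.py w4 mouth:.118 container:0
```

```text
8.35 [ 0.5509 -0.21    0.2013] [-0.364  0.174  0.214  1.611  0.     0.293] [-0.08  0.07 -1.44]
xyaw 2.4847540399684895 tilt 1.806911113187019e-05 1.364592108553091e-06
cam [ 0.495 -0.167  0.344]
container [256.5, 164.0] 0.72 [ 0.5508 -0.2082  0.    ]
```

View pics/w4.png

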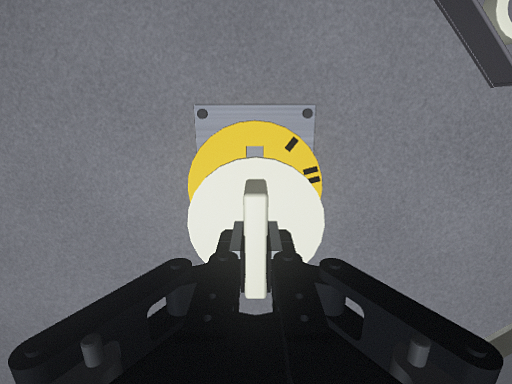

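The lid hangs level. The slot is straight ahead of it at (255,151), in line with the bar at (256,185). I'll refit the container from its visible outer arc, plus the slot centre.

```bash
python3 held.py pics/w4.npz [.5509,-.21,.2013] 2.4848
python3 - <<'E'
from h import *
from scipy.optimize import least_squares
p=dict(np.load("pics/w4.npz")); p["k1"]=float(p["k1"]); hsv=cv2.cvtColor(p["image"],cv2.COLOR_BGR2HSV)
yl=cv2.inRange(hsv,(18,120,120),(36,255,255)); cn=max(cv2.findContours(yl,0,1)[0],key=cv2.contourArea)[:,0]
P=np.array([at(p,q,.118)[:2] for q in cn]); d=np.hypot(*(P-[.549,-.2085]).T); P=P[(d>.0565)&(d<.064)]
for r in (.0597,.060): 
    f=least_squares(lambda v:np.hypot(*(P-v).T)-r,[.549,-.208],loss="soft_l1",f_scale=.0005); print(f.x.round(4),np.sqrt(np.mean(f.fun**2)).round(5),len(P))
f=least_squares(lambda v:np.hypot(*(P-v[:2]).T)-v[2],[.549,-.208,.06],loss="soft_l1",f_scale=.0005); print(f.x.round(4))
# slot: nonyellow in window
sl=(hsv[140:158,235:275,1]<90); ys,xs=np.nonzero(sl[:16]); print("slot cols",xs.min()+235,xs.max()+235,"rows",ys.min()+140,ys.max()+140)
a=at(p,(xs.mean()+235,148),.118); C=f.x[:2]; print("slot pt",a,"yaw",np.arctan2(*(a[:2]-C)[::-1]))
P2=dict(np.load("pics/w1.npz")); P2["k1"]=float(P2["k1"]); hs=cv2.cvtColor(P2["image"],cv2.COLOR_BGR2HSV)
yl=cv2.inRange(hs,(18,120,120),(36,255,255)); cn=max(cv2.findContours(yl,0,1)[0],key=cv2.contourArea)[:,0]
Q=np.array([at(P2,q,.118)[:2] for q in cn]); d=np.hypot(*(Q-[.549,-.2085]).T); Q=Q[(d>.058)]
f=least_squares(lambda v:np.hypot(*(Q-v[:2]).T)-v[2],[.549,-.208,.06],loss="soft_l1",f_scale=.0005); print("w1",f.x.round(4),len(Q))
E
```

```text
lid off tool (x,y) [ 0.0026 -0.0001] rms 0.00026 246 free r
[ 0.0024 -0.0001  0.0417]
[ 0.5491 -0.2098] 0.00066 227
[ 0.5494 -0.2101] 0.00079 227
[ 0.5484 -0.2093  0.059 ]
slot cols 246 262 rows 146 155
slot pt [ 0.51931558 -0.18728684  0.118     ] yaw 2.493686844841476
w1 [ 0.5489 -0.2091  0.059 ] 222
```

>>> {"fn": "servo_tool", "kwargs": {"deltas": [{"grip": 0, "dp": [-0.5, -0.6, 8], "turn": [0, 0, 0]}, {"grip": 0, "dp": [-0.5, -0.6, 18], "turn": [0, 0, 0]}, {"grip": 0, "dp": [-0.5, -0.6, 28], "turn": [0, 0, 0]}, {"grip": 0, "dp": [-0.5, -0.6, 36], "turn": [0, 0, 0]}, {"grip": 0, "dp": [-0.5, -0.6, 42], "turn": [0, 0, 0]}, {"grip": 0, "dp": [-0.5, -0.6, 47], "turn": [0, 0, 0]}, {"grip": 0, "dp": [-0.5, -0.6, 50], "turn": [0, 0, 0]}, {"grip": 0, "dp": [-0.5, -0.6, 52], "turn": [0, 0, 0]}, {"grip": 0, "dp": [-0.5, -0.6, 52], "turn": [0, 0, 0]}, {"grip": 0, "dp": [-0.5, -0.6, 52], "turn": [0, 0, 0]}]}}

```text
time: 9.5
position: [0.551, -0.2108, 0.1496]
orientation: [0.0, 0.323, 0.947, -0.0]
contact_force: [-0.7, -0.4, -0.5]
opening: 0.128
```

>>> {"fn": "servo_tool", "kwargs": {"deltas": [{"grip": 0, "dp": [0, 0, 1], "turn": [0, 0, 0]}, {"grip": 0, "dp": [0, 0, 2], "turn": [0, 0, 0]}, {"grip": 0, "dp": [0, 0, 3], "turn": [0, 0, 0]}, {"grip": 0, "dp": [0, 0, 4], "turn": [0, 0, 0]}, {"grip": 0, "dp": [0, 0, 5], "turn": [0, 0, 0]}, {"grip": 0, "dp": [0, 0, 6], "turn": [0, 0, 0]}, {"grip": 0, "dp": [0, 0, 7], "turn": [0, 0, 0]}, {"grip": 0, "dp": [0, 0, 8], "turn": [0, 0, 0]}, {"grip": 0, "dp": [0, 0, 8], "turn": [0, 0, 0]}, {"grip": 0, "dp": [0, 0, 8], "turn": [0, 0, 0]}]}}

```text
time: 10.5
position: [0.5509, -0.2108, 0.1413]
orientation: [0.0, 0.323, 0.947, -0.0]
contact_force: [0.5, -0.1, -0.3]
opening: 0.128
```

>>> {"fn": "servo_tool", "kwargs": {"deltas": [{"grip": 0, "dp": [0, 0, 1.5], "turn": [0, 0, 0]}, {"grip": 0, "dp": [0, 0, 3], "turn": [0, 0, 0]}, {"grip": 0, "dp": [0, 0, 4.5], "turn": [0, 0, 0]}, {"grip": 0, "dp": [0, 0, 6], "turn": [0, 0, 0]}, {"grip": 0, "dp": [0, 0, 7.5], "turn": [0, 0, 0]}, {"grip": 0, "dp": [0, 0, 9], "turn": [0, 0, 0]}, {"grip": 0, "dp": [0, 0, 10], "turn": [0, 0, 0]}, {"grip": 0, "dp": [0, 0, 11], "turn": [0, 0, 0]}, {"grip": 0, "dp": [0, 0, 11.5], "turn": [0, 0, 0]}, {"grip": 0, "dp": [0, 0, 11.5], "turn": [0, 0, 0]}]}}

```text
time: 11.5
position: [0.5509, -0.2108, 0.1297]
orientation: [-0.0, 0.323, 0.947, 0.0]
contact_force: [-0.7, -0.5, -0.6]
opening: 0.125
```

>>> {"fn": "servo_tool", "kwargs": {"deltas": [{"grip": 0, "dp": [0, 0, 0.3], "turn": [0, 0, 0]}, {"grip": 0, "dp": [0, 0, 0.6], "turn": [0, 0, 0]}, {"grip": 0, "dp": [0, 0, 0.9], "turn": [0, 0, 0]}, {"grip": 0, "dp": [0, 0, 1.0], "turn": [0, 0, 0]}, {"grip": 0, "dp": [0, 0, 1.0], "turn": [0, 0, 0]}, {"grip": 0, "dp": [0, 0, 1.0], "turn": [0, 0, 0]}, {"grip": 0, "dp": [0, 0, 1.0], "turn": [0, 0, 0]}, {"grip": 0, "dp": [0, 0, 1.0], "turn": [0, 0, 0]}, {"grip": 0, "dp": [0, 0, 1.0], "turn": [0, 0, 0]}, {"grip": 0, "dp": [0, 0, 1.0], "turn": [0, 0, 0]}]}}

```text
time: 12.5
position: [0.5509, -0.2107, 0.1289]
orientation: [0.0, 0.323, 0.947, 0.0]
contact_force: [-0.7, 1.5, 1.3]
opening: 0.122
```

>>> {"fn": "servo_tool", "kwargs": {"deltas": [{"grip": 0, "dp": [0, -0.1, 0], "turn": [0, 0, 0.04]}, {"grip": 0, "dp": [0, -0.2, 0], "turn": [0, 0, 0.08]}, {"grip": 0, "dp": [0, -0.3, 0], "turn": [0, 0, 0.12]}, {"grip": 0, "dp": [0, -0.4, 0], "turn": [0, 0, 0.16]}, {"grip": 0, "dp": [0.1, -0.5, 0], "turn": [0, 0, 0.2]}, {"grip": 0, "dp": [0.1, -0.6, 0], "turn": [0, 0, 0.24]}, {"grip": 0, "dp": [0.1, -0.7, 0], "turn": [0, 0, 0.28]}, {"grip": 0, "dp": [0.1, -0.8, 0], "turn": [0, 0, 0.32]}, {"grip": 0, "dp": [0.1, -0.8, 0], "turn": [0, 0, 0.33]}, {"grip": 0, "dp": [0.1, -0.8, 0], "turn": [0, 0, 0.33]}], "squeeze": 80}}

```text
time: 13.5
position: [0.5503, -0.2117, 0.1289]
orientation: [0.0, 0.473, 0.881, -0.0]
contact_force: [-0.4, -3.1, 2.9]
opening: 0.12
```

```bash
python3 -c "
from station import state
import numpy as np
s=state();w,x,y,z=s['orientation'];print(2*np.arctan2(y,x),s['wrist_torque'],s['contact_force'],s['opening'])"
```

```text
2.1551063992864457 [-0.71778137  0.32098873  0.02981701] [-0.39258569 -3.09682325  2.94530725] 0.11962600925183775
```

>>> {"fn": "servo_tool", "kwargs": {"deltas": [{"grip": 0, "dp": [0, -0.1, 0], "turn": [0, 0, 0.04]}, {"grip": 0, "dp": [0, -0.2, 0], "turn": [0, 0, 0.08]}, {"grip": 0, "dp": [0, -0.3, 0], "turn": [0, 0, 0.12]}, {"grip": 0, "dp": [0, -0.4, 0], "turn": [0, 0, 0.16]}, {"grip": 0, "dp": [0.1, -0.5, 0], "turn": [0, 0, 0.2]}, {"grip": 0, "dp": [0.1, -0.6, 0], "turn": [0, 0, 0.24]}, {"grip": 0, "dp": [0.1, -0.7, 0], "turn": [0, 0, 0.28]}, {"grip": 0, "dp": [0.1, -0.8, 0], "turn": [0, 0, 0.317]}, {"grip": 0, "dp": [0.1, -0.8, 0], "turn": [0, 0, 0.317]}, {"grip": 0, "dp": [0.1, -0.8, 0], "turn": [0, 0, 0.317]}]}}

```text
time: 14.5
position: [0.5494, -0.212, 0.1289]
orientation: [0.0, 0.606, 0.795, -0.0]
contact_force: [-2.3, -3.7, 4.1]
opening: 0.122
```

```bash
python3 look.py w5; python3 -c "
from h import *
s=state();print(s['wrist_torque'],s['contact_force'],s['opening'])
p=camera('top');cv2.imwrite('pics/top5.png',p['image'])
q=camera('scene')
a=cv2.resize(p['image'][120:215,325:425],(500,475),interpolation=2)
b=cv2.imread('pics/w5.png')[100:300,150:350]; b=cv2.resize(b,(300,475)); b=b
cv2.imwrite('pics/f5.png',np.hstack([a,b]))"; python3 held.py pics/w5.npz [.5493,-.2123,.1289] 1.838
```

```text
14.5 [ 0.5494 -0.212   0.1289] [-3.68e-01  1.65e-01  6.50e-02  1.47e+00 -1.00e-03  9.35e-01] [-2.32 -3.72  4.11]
xyaw 1.8390152625171654 tilt 4.0263423267324046e-05 -0.00033319050694588097
cam [ 0.531 -0.144  0.272]
[-0.92162706  0.82203621  0.07477657] [-3.58368768 -3.26269438  4.22047754] 0.11893465620071539
lid off tool (x,y) [0.0028 0.0003] rms 0.00024 246 free r
[0.0029 0.0003 0.0413]
```

View pics/f5.png

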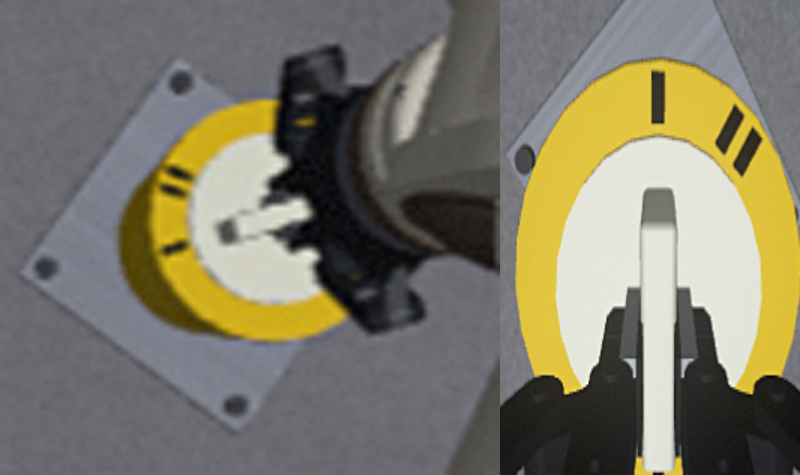

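View pics/w5.png

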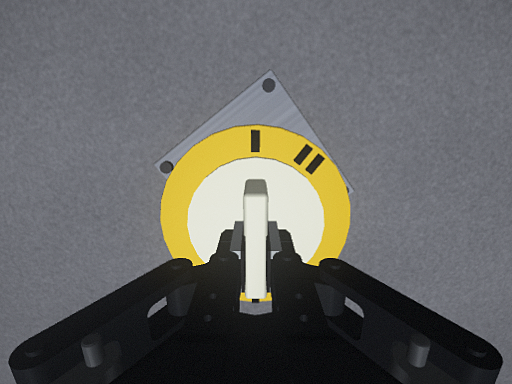

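The bar lines up with the single ribs at both ends, (255,140) and (256,300), and the disc lies flush and centred on the flange. The wrist moment of 0.075 N m matches the spring torque at temporary closure, so I'm handing in.

```bash
python3 -c "
from station import *
print(close_job()); s=state(); print(s['time'],s['contact_force'],s['opening'])"
```

```text
the job is handed in; nothing more can be done
None
the job is handed in; nothing more can be done
```

The lid is seated in the container's mouth and turned clockwise 0.646 rad to the single ribs. I handed it in at about 14.6 s with the gripper still holding the bar at 80 N. No verdict is reported, so this rests on my own last checks:

- **Alignment:** the tool yaw was 1.839 rad against ribs measured at 1.838 rad, and the last wrist picture shows the bar in line with the single ribs.
- **Seating:** the tool height puts the lid's origin at about 102 mm, with no tilt. The lid's position in the grip agreed with the earlier measurement to within about 0.4 mm. The force on the tool was about 6 N.
- **Ring angle:** I could not read it directly. The wrist moment of 0.075 N m matches the spring near temporary closure (0.08 N m at 0.65 rad).
- **Other things in the bin:** I never touched them. I did not take a separate picture of the bin at the end.
- **Disagreement:** while gripping, the tool stood about 3 mm from where I had sent it. I corrected for this 2.6 mm offset along the bar in the later moves.

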